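# Wedge a resin block tight in the sectioning clamp

### The arm

A 7-joint arm with a two-finger parallel gripper is mounted at the origin on a cart in front of the work surface, level with it; the furniture and walls round the work are solid. World frame = base frame: x ahead of the robot, y to its left, z up, the work surface at z = 0. Lengths are in m, angles in rad, forces in N, time in s.
With the tool pointing down it reaches from about 0.4 to 0.85 m from the base axis. Payload 6.9 kg.
Tool frame: the origin (TCP) lies at the very end of the fingers, on their centre line; the grasp point (between the pads) lies 19 mm behind it; z points along the fingers, y is the line along which they close (so a half turn about z gives the same grasp; the last joint's range is limited). The gripper opens to 85 mm and grips with 20 to 120 N. Pads are 22 mm wide; open, the fingers measure 114 mm over their backs; the gripper's body (76 mm by 85 mm) begins 54 mm behind the grasp point. The pads swing forward as they close: fully open they stand 13 mm farther back than shut.
Start: joints at [1.262, 0.507, -0.238, 1.5, 0.126, 1.149, -0.155], TCP at [0.251, -0.572, 0.193] pointing down, gripper open.
Joint ranges: [-3.08, 3.08], [-0.24, 2.05], [-1.43, 1.35], [0, 2.5], [-1.52, 4.66], [0.17, 1.96], [-2.89, 2.89]. Speed limits (rad/s): [2.39, 2.39, 3.14, 3.14, 3.14, 3.14, 3.14].

### API

Orientations are given as a unit quaternion [w, x, y, z].
In Python, from plant import r gives the robot as it stands. The module is installed in compiled form; this text tells all that it offers.
- The arm moves only by the tool carry_out, never from a script. Its argument "targets" is a list that holds one entry, the list of rows, each a list of 7 numbers: the shift along the world's x, y, z in units of 40 mm (1.0 is 40 mm), then the turn, a rotation vector about the world's x, y, z in units of 5 degrees (1.0 is 5 degrees), then the finger opening in mm, from 0 to 85.4. A call has 1 to 8 rows; each row shifts and turns the commanded pose from where the row before left it; what a row does not reach is not made up. A row lasts 1/12 s, in which the tool goes at most 41.7 mm and 7.16 degrees, less where a joint would pass 70% of its speed; a pose out of reach is approached as far as the arm can. A call is refused whole if a number of a shift passes 1 or a number of a turn 1, either way. A call with a gripper value outside its range is refused whole. The fingers move at their own pace and stop on an object; the grip force is fixed at half the most. Time passes only in rows, so rows that do not move let the fingers close. It gives the time, the measured TCP pose, the force, the opening and the grip force at its end, in the units of the state.
- r.sense(): the state, without advancing time (a new reading comes with each control period).
- r.get_image(name): name is "scene" or "side" or "wrist"; returns the picture (400x640x3 uint8, red, green, blue); there is no depth.
- r.calibration(name): a dict with "camera_matrix" (3x3 intrinsics, pixels), "camera_from_world" (4x4, takes a point from world to camera coordinates). Camera axes: x right, y up, looking along -z (the intrinsics and any distortion apply to the point x, -y, -z); pixel columns grow to the right and rows downward; lengths in m; the calibration is good to about 2 mm. A picture is of the moment at which its call begins: read the wrist's pose just before it. calibration takes no time and is no camera call; for the wrist camera it gives the pose at the moment of the call.
- r.close_job(): hands the job in; it is judged then, once.
Trained networks look in the newest picture that a camera, given by its name, has taken for a name from the list of things; names that differ only in an ending like _2 or _b are one class to them, and where a whole thing is asked for, a point or a joint stands for the part that bears it (a point fixed in the world has none). Each returns a list of dicts, best first, with "conf" (0 to 1); they miss things now and then, are a little off and sometimes report something else, mostly with a low value. They report only what shows in the picture. A call takes as long as a camera call.
- r.silhouettes(camera, target): "pixels" (400x640 bool, what is visible of it) and "extent" ([left, top, width, height] in pixels, round what is visible of it).
The state is a dict: "clock": time; "q": joint angles; "dq": joint speeds; "effort": joint torques, N m; "tcp_pos": TCP position; "tool_rot": TCP orientation; "wrist_force": force on the tool from outside, world axes, zero at the start; "wrist_torque": the same for the moment, N m; "grip_width": finger opening in m; "grip_force": force on a finger pad.
Only numpy, scipy, OpenCV 4.12 (cv2) and the standard library are available. Lean on these libraries where they do the work, as an engineer would, in place of code of your own. Each camera call takes 0.05 s, during which the arm holds its last target. There are 200 camera calls.

### The job

Pick up the red-faced mallet and tap the brass wedge into the clamp in several light taps, drawing the mallet clear of the wedge between taps, until the wedge no longer advances and the jaw holds the amber resin block tight. Touch the wedge, jaw and block with nothing but the mallet, leave the other things where they stand, and finally lay the mallet flat on the green mat again and let go.

Things in the scene. Friction and masses are not known exactly. Their poses are not given: they have to be found in the camera images.
- mallet: Mallet, 178 mm long, 0.3 kg, flat on the green mat. Origin at its underside below the middle of the black grip; x along the handle to the head, z up when lying. Handle 24 mm wide (y), 20 mm high, axis at z=24 mm, free to grip from x=-40 to +65 mm; butt 34 mm wide, 46 mm high at its end, x=-60 mm.
- mallet_head (a point): Centre of the mallet's head (mallet frame x=95, y=0, z=24 mm; same axes): a cylinder along y, 48 mm in diameter, with red striking faces 44 mm across at y=+45 and y=-45 mm.
- clamp: Fixed sectioning clamp, origin at the middle of its footprint on the worktop; at yaw 0 x points away from the robot, y to the left; turned by at most 0.2 rad. Blue pedestal, steel bed from x=-55 to +55 mm, top at z=100 mm, dark rail on the left, dark anvil on the right with its face at y=-60.5 mm. Low base plate 14 mm thick, 150 mm in x, y=-120 to +80 mm.
- lamp_bar (a point): Middle of the underside of the flat white lamp bar, fixed to the clamp (clamp frame x=-80, y=92, z=224 mm): 260 mm in x, 50 mm in y, hung on two thin arms at the clamp's x=+30 and -30 mm. An upright gripper holding the mallet at the wedge hits it; leant to the left by about 35 degrees (handle to the left, head higher than the grip) it passes beside and under the bar.
- wedge: Brass wedge, 150 mm long, 30 mm high, butt 34 mm wide. Origin at the middle of its butt face, which faces the robot (the clamp's -x) and is struck along +x; axes as the clamp's. In the clamp frame it lies at y=12.5, z=115.5 mm and starts at x=-110 to -104 mm. It slides only along x, stays where left, takes about 7 N to move. It meets the block near x=-75 mm; taps of 15 N seat it near -71 mm.
- jaw: Steel sliding jaw, 100 mm wide, 40 mm high, pushed to the right (the clamp's -y) by the wedge, 1 mm for every 7 mm of wedge travel; origin at the middle of its face towards the block.
- block: Loose amber resin block with a white disc in its top, 60 mm (x) by 40 mm (y) by 50 mm high, origin at the middle of its underside. It stands on the bed between jaw and anvil with about 5 mm play at the start. It is not to be handled.
- mat: Green mat fixed on the worktop, 160 mm (x) by 280 mm (y), 2 mm thick; origin at the middle of its underside. Fixed clutter (bottles, sponges, brush, a paper roll 0.25 m tall) stands beyond world x=0.5 m to the left of the clamp (world y above -0.15 m): keep the arm clear of it.
- specimen_cup: Bystander: specimen cup with blue lid, 47 x 58 mm, origin under its middle.
- stain_jar: Bystander: glass jar with violet stain, 54 x 101 mm, origin under its middle.
- wash_bottle: Bystander: white wash bottle with red spout, 194 mm high.
- bench_timer: Bystander: white bench timer, 62 mm wide, 58 mm high.
- tape: Bystander: roll of tan tape, 100 mm across, 25 mm high, lying flat.

How it is judged:
By the outcome, as a careful person would: the job done as asked, in the order asked, and still so for the second after the job is handed in, with the robot touching nothing.
It also fails if it takes over 56 s, if anything falls off the work surface, if the arm or the gripper's body presses on something with over 40 N, if the wrist force passes 120 N, or if a joint passes its speed limit or range.

## Working session

There is one attempt and no reset: what is moved stays moved. The work goes in short steps, Python scripts to look and compute and a tool call to move; the robot and the scene stay as the last step left them, time stands still between calls to the robot, and variables do not carry over. Pictures are saved under pics/ and viewed, at most 10 in all, crops included, and the job is handed in when it is done.

Besides the shell and the picture viewer there is one more tool, called after ">>>" as name([rows], argument=value, ...), one row to a line, values as JSON. carry_out: Moves the arm, as the interface text tells. Its arguments: {"type":"object","properties":{"targets":{"type":"array","items":{"type":"array","items":{"type":"array","items":{"type":"number"}}}}},"required":["targets"]}

```bash
mkdir -p pics
cat > h.py <<'E'
import numpy as np, cv2
from plant import r
from scipy.spatial.transform import Rotation as R
def proj(name,P):
    c=r.calibration(name);K=np.array(c["camera_matrix"]);T=np.array(c["camera_from_world"])
    p=np.atleast_2d(P)@T[:3,:3].T+T[:3,3]; p=p*[1,-1,-1]; u=p@K.T
    return u[:,:2]/u[:,2:]
def ray(name,uv,z):
    c=r.calibration(name);K=np.array(c["camera_matrix"]);T=np.array(c["camera_from_world"])
    uv=np.atleast_2d(uv); d=np.c_[uv,np.ones(len(uv))]@np.linalg.inv(K).T*[1,-1,-1]@T[:3,:3]
    o=-T[:3,:3].T@T[:3,3]; return o+d*((z-o[2])/d[:,2])[:,None]
def pic(name,f):
    im=np.array(r.get_image(name)); cv2.imwrite(f"pics/{f}.png",im[:,:,::-1]); return im
E
python3 - <<'E'
from h import *
s=r.sense();print(s["clock"],s["tcp_pos"],s["tool_rot"],s["wrist_force"])
print(r.calibration("scene").keys())
a=pic("scene","s0");b=pic("side","d0")
for c in("scene","side"):
    for n in("mallet","mallet_head","clamp","wedge","jaw","block","mat","lamp_bar"):
        o=r.silhouettes(c,n)
        for d in o[:1]:
            m=d["pixels"].astype(np.uint8);v,u=np.nonzero(m)
            box=cv2.boxPoints(cv2.minAreaRect(np.c_[u,v].astype(np.float32)))
            print(c,n,round(d["conf"],2),d["extent"],[round(u.mean(),1),round(v.mean(),1)],box.round().tolist())
            np.save(f"/tmp/{c}_{n}.npy",m)
E
```

```text
0.0 [ 0.25102621 -0.57175571  0.19265594] [-8.54436806e-04  9.78669188e-01  2.05440643e-01 -1.82029638e-04] [-0.78507821 -0.19376404  0.58471783]
dict_keys(['camera_matrix', 'camera_from_world'])
scene mallet 0.92 [277.1, 170.6, 34.3, 29.2] [np.float64(292.2), np.float64(187.1)] [[273.0, 187.0], [301.0, 162.0], [316.0, 178.0], [288.0, 203.0]]
scene mallet_head 0.83 [276.0, 172.1, 37.3, 30.8] [np.float64(293.0), np.float64(186.9)] [[275.0, 185.0], [312.0, 172.0], [318.0, 189.0], [281.0, 203.0]]
scene clamp 0.97 [259.3, 215.1, 79.4, 89.1] [np.float64(309.5), np.float64(259.7)] [[257.0, 300.0], [261.0, 216.0], [341.0, 220.0], [337.0, 303.0]]
scene wedge 0.51 [286.2, 258.8, 32.4, 10.9] [np.float64(298.0), np.float64(262.7)] [[286.0, 268.0], [287.0, 257.0], [320.0, 260.0], [319.0, 271.0]]
scene jaw 0.57 [301.9, 263.0, 30.2, 16.0] [np.float64(319.9), np.float64(267.2)] [[306.0, 271.0], [309.0, 258.0], [332.0, 264.0], [329.0, 276.0]]
scene block 0.69 [308.8, 271.1, 10.5, 7.0] [np.float64(314.2), np.float64(273.8)] [[309.0, 270.0], [319.0, 270.0], [319.0, 278.0], [309.0, 278.0]]
scene mat 0.
[... 619 characters left out ...]
.2, 89.9] [np.float64(316.2), np.float64(254.0)] [[259.0, 216.0], [346.0, 211.0], [352.0, 297.0], [265.0, 302.0]]
side jaw 0.54 [311.4, 259.5, 29.4, 15.2] [np.float64(325.9), np.float64(265.3)] [[311.0, 265.0], [339.0, 259.0], [341.0, 269.0], [313.0, 275.0]]
side block 0.72 [322.2, 266.4, 20.5, 11.9] [np.float64(331.0), np.float64(271.7)] [[323.0, 267.0], [339.0, 267.0], [339.0, 277.0], [323.0, 277.0]]
side mat 0.73 [265.2, 183.7, 41.0, 34.1] [np.float64(285.2), np.float64(200.3)] [[264.0, 185.0], [304.0, 184.0], [305.0, 215.0], [265.0, 216.0]]
side lamp_bar 0.85 [261.2, 215.8, 89.6, 87.1] [np.float64(316.5), np.float64(254.5)] [[259.0, 217.0], [345.0, 210.0], [352.0, 295.0], [266.0, 303.0]]
```

```bash
python3 -c "
import cv2,numpy as np
"; ls pics
```

```text
d0.png
s0.png
```

Run:
```python
import cv2
from h import *
a=cv2.imread("pics/s0.png");b=cv2.imread("pics/d0.png")
f=lambda i:cv2.resize(i[150:320,230:360],None,fx=3.07,fy=3.5,interpolation=cv2.INTER_CUBIC)
cv2.imwrite("pics/c0.png",np.hstack([f(a),f(b)]))
for n in("scene","side","wrist"):
    c=r.calibration(n);T=np.array(c["camera_from_world"]);print(np.array(c["camera_matrix"]).round(1).tolist(),(-T[:3,:3].T@T[:3,3]).round(3),(-T[2,:3]).round(2))
```

```text
[[412.6, 0.0, 320.2], [0.0, 412.6, 203.9], [0.0, 0.0, 1.0]] [ 0.645 -1.092  1.377] [-0.05  0.66 -0.75]
[[383.0, 0.0, 320.5], [0.0, 383.0, 205.8], [0.0, 0.0, 1.0]] [ 0.494 -1.102  1.023] [ 0.05  0.77 -0.63]
[[320.2, 0.0, 318.5], [0.0, 320.2, 199.9], [0.0, 0.0, 1.0]] [ 0.319 -0.542  0.375] [-0.27 -0.12 -0.96]
```

View pics/s0.png

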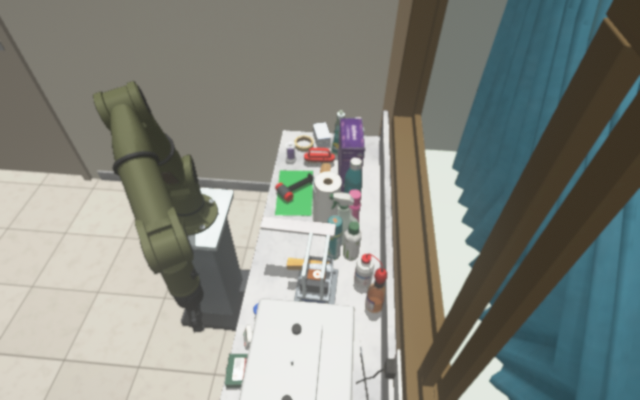

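View pics/c0.png

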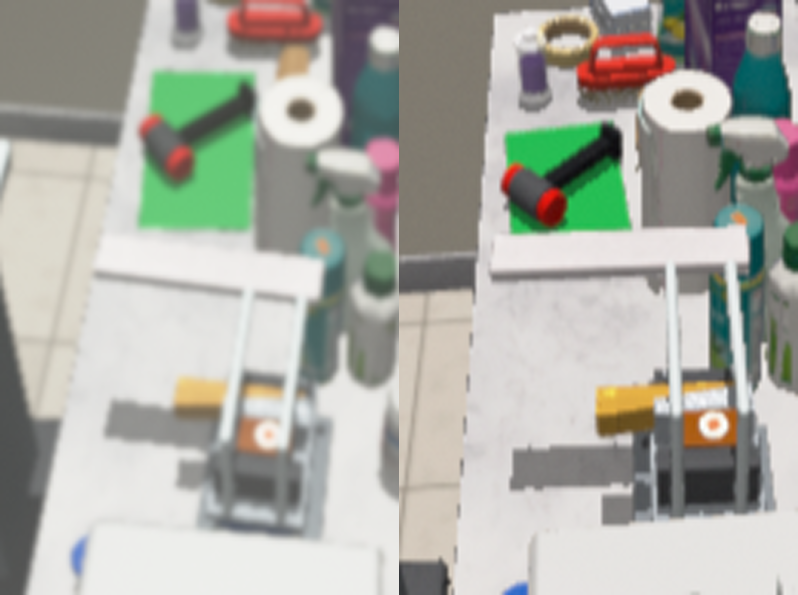

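Run:
```python
from h import *
# crop (x,y) panel -> pixel
g=lambda x,y:(230+x/3.07,150+y/3.5)
S="scene";D="side"
def show(n,c,pts,z):
    print(n,c,ray(c,[g(*p) for p in pts],z)[:,:2].round(3).tolist())
show("head/butt",S,[(166,148),(245,95)],.026);show("head/butt",D,[(535-399,193),(612-399,138)],.026)
show("mat corners",S,[(153,72),(255,75),(140,227),(250,230)],.002)
show("mat corners",D,[(505-399,131),(620-399,128),(508-399,230),(629-399,230)],.002)
show("wedge butt top",S,[(176,380)],.1305);show("wedge butt top",D,[(600-399,390)],.1305)
show("disc",S,[(267,434)],.15);show("disc",D,[(713-399,425)],.15)
show("lamp ends(bottom edge)",S,[(97,268),(322,292)],.224);show("lamp",D,[(490-399,275),(748-399,268)],.224)
print(R.from_quat(r.sense()["tool_rot"],scalar_first=True).as_matrix().round(3))
c=r.calibration("wrist");T=np.array(c["camera_from_world"]);s=r.sense()
W=R.from_quat(s["tool_rot"],scalar_first=True).as_matrix()
print("cam in tool",W.T@(-T[:3,:3].T@T[:3,3]-s["tcp_pos"]),W.T@T[:3,:3].T)
```

```text
head/butt scene [[0.39, 0.143], [0.494, 0.25]]
head/butt side [[0.391, 0.146], [0.498, 0.246]]
mat corners scene [[0.345, 0.303], [0.503, 0.313], [0.368, 0.03], [0.523, 0.04]]
mat corners side [[0.342, 0.308], [0.511, 0.299], [0.353, 0.11], [0.515, 0.095]]
wedge butt top scene [[0.468, -0.273]]
wedge butt top side [[0.472, -0.273]]
disc scene [[0.582, -0.339]]
disc side [[0.581, -0.341]]
lamp ends(bottom edge) scene [[0.372, -0.21], [0.633, -0.215]]
lamp side [[0.368, -0.213], [0.628, -0.228]]
[[ 0.916  0.402  0.   ]
 [ 0.402 -0.916 -0.   ]
 [ 0.     0.    -1.   ]]
cam in tool [ 0.07443416 -0.00075735 -0.18175426] [[ 3.15987323e-04  9.56146658e-01  2.92888151e-01]
 [ 9.99999250e-01 -6.48583292e-04  1.03846352e-03]
 [ 1.18288579e-03  2.92887603e-01 -9.56146146e-01]]
```

>>> carry_out([
  [[0,0,1,0,0,0,85],[0,0,1,0,0,0,85],[0,0.2,1,0,0,0,85],[0.2,0.6,0.7,0,0,0,85],[0.4,0.9,0.3,0,0,0,85],[0.4,0.9,0,0,0,0,85],[0.5,0.85,0,0,0,0,85],[0.5,0.85,0,0,0,0,85]],
])

```text
clock: 1.57
tcp_pos: [0.3317, -0.3986, 0.3541]
tool_rot: [0.001, 0.979, 0.205, 0.0]
wrist_force: [1.6, -0.7, -0.0]
grip_width: 0.0853
grip_force: 0.0
```

Run:
```python
from h import *
s=r.sense();print(s["clock"],s["tcp_pos"],s["q"].round(2) if hasattr(s["q"],'round') else s["q"])
pic("wrist","w1")
for n in("wedge","block","jaw","clamp","lamp_bar","mallet","mallet_head"):
    for d in r.silhouettes("wrist",n)[:1]:
        v,u=np.nonzero(d["pixels"]);print(n,round(d["conf"],2),d["extent"],u.mean().round(1),v.mean().round(1))
```

```text
1.5667 [ 0.33165037 -0.39864063  0.35408741] [ 1.05  0.25 -0.31  1.47  0.08  1.43 -0.41]
wedge 0.63 [259.9, 1.1, 37.1, 25.3] 278.7 9.7
clamp 0.94 [94.3, 0.8, 307.1, 67.3] 239.0 22.3
lamp_bar 0.97 [97.1, 0.0, 304.2, 67.7] 239.5 22.3
```

View pics/w1.png

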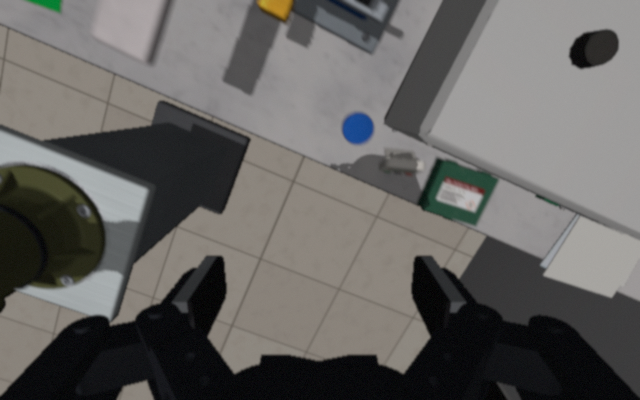

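>>> carry_out([
  [[0.4,0.9,0,0,0,0,85],[0.7,0.7,0,0,0,0,85],[0.8,0.6,0.2,0,0,0,85],[0.6,0.5,0.4,0,0,0,85]],
])

```text
clock: 2.3
tcp_pos: [0.4319, -0.2909, 0.3762]
tool_rot: [-0.001, 0.979, 0.205, -0.001]
wrist_force: [1.1, -0.8, 0.4]
grip_width: 0.0848
grip_force: 0.0
```

Run:
```python
from h import *
s=r.sense();print(s["clock"],s["tcp_pos"])
pic("wrist","w2")
for n in("wedge","block","jaw","clamp","lamp_bar","mallet","mallet_head"):
    for d in r.silhouettes("wrist",n)[:1]:
        v,u=np.nonzero(d["pixels"]);print(n,round(d["conf"],2),d["extent"],u.mean().round(1),v.mean().round(1))
        np.save("/tmp/w2_%s.npy"%n,d["pixels"])
c=r.calibration("wrist");np.savez("/tmp/w2cal.npz",K=c["camera_matrix"],T=c["camera_from_world"])
```

```text
2.3 [ 0.43190758 -0.29087653  0.37619897]
wedge 0.85 [311.6, 15.4, 65.9, 122.6] 344.4 83.8
block 0.93 [374.0, 35.4, 57.3, 60.8] 405.3 63.1
jaw 0.75 [352.3, 10.0, 55.7, 92.8] 379.0 49.0
clamp 0.71 [192.8, 0.8, 317.6, 207.2] 333.3 80.0
lamp_bar 0.81 [197.3, 1.1, 315.4, 205.6] 333.0 80.1
mallet 0.85 [0.0, 0.0, 86.2, 86.9] 39.5 48.9
mallet_head 0.86 [4.6, 0.7, 81.0, 85.1] 39.1 48.8
```

View pics/w2.png

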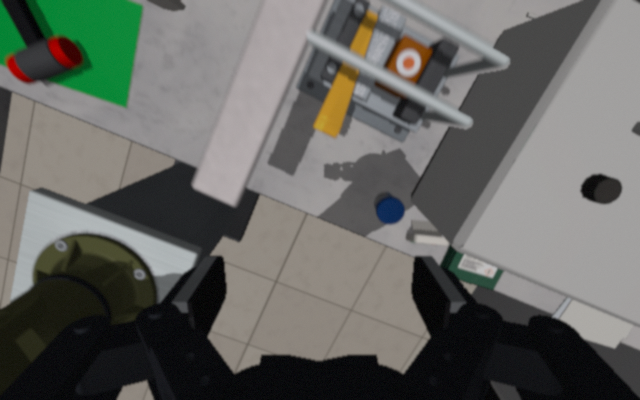

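Run:
```python
from h import *
im=cv2.imread("pics/w2.png")
p=ray("wrist",[(315,128),(338,136),(362,14)],.1305);print("wedge butt L,R, far-left",p[:,:2].round(4).tolist())
p=ray("wrist",[(194,186),(240,205),(265,0),(315,14)],.232);print("lamp",p[:,:2].round(4).tolist())
d=p[2]-p[0];print("yaw lampL",np.arctan2(d[1],d[0]))
d=p[3]-p[1];print("yaw lampR",np.arctan2(d[1],d[0]))
d=p[1]-p[0];print("end",np.arctan2(-d[0],d[1])*1,np.linalg.norm(d[:2]))
p=ray("wrist",[(407,62)],.15);print("disc",p[0,:2])
m=np.load("/tmp/w2_wedge.npy").astype(np.uint8)
print(cv2.boxPoints(cv2.minAreaRect(np.argwhere(m)[:,::-1].astype(np.float32))).round(1).tolist())
cv2.imwrite("pics/w2c.png",cv2.resize(im[0:220,180:460],None,fx=2.8,fy=2.7,interpolation=cv2.INTER_CUBIC))
```

```text
wedge butt L,R, far-left [[0.4656, -0.2718], [0.4682, -0.3037], [0.6094, -0.2704]]
lamp [[0.3674, -0.1766], [0.3669, -0.2281], [0.5584, -0.1843], [0.566, -0.2298]]
yaw lampL -0.040104159928456416
yaw lampR -0.008348629466362473
end 3.131690147005506 0.05147451432234675
disc [ 0.58023846 -0.34062791]
[[311.8999938964844, 127.5999984741211], [366.5, 11.0], [390.0, 22.0], [335.3999938964844, 138.60000610351562]]
```

View pics/w2c.png

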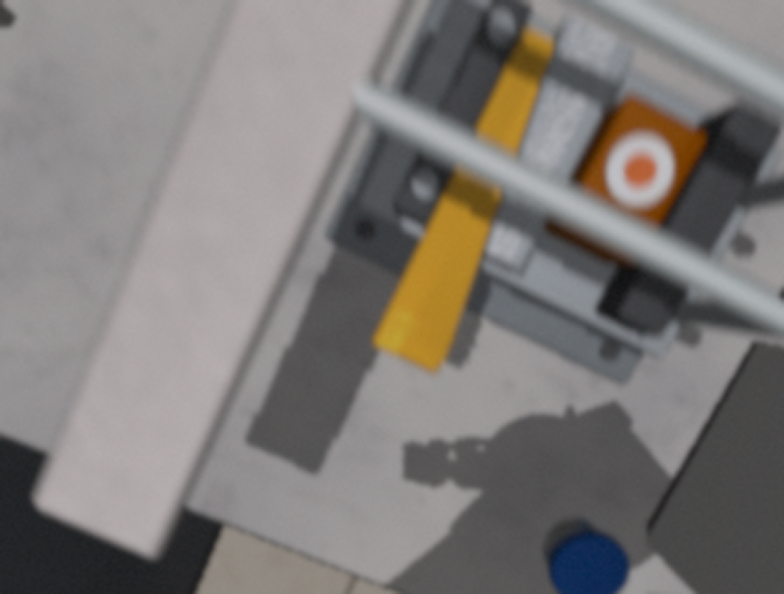

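>>> carry_out([
  [[0,1,0,0,0,0,85],[0,1,0,0,0,0,85],[0,1,0,0,0,0,85],[0,1,0,0,0,1,85],[0,1,0,0,0,1,85],[0,1,0,0,0,1,85],[0,1,0,0,0,1,85],[0,1,-0.2,0,0,0,85]],
])

```text
clock: 3.37
tcp_pos: [0.4313, 0.0285, 0.3705]
tool_rot: [0.001, 0.928, 0.374, 0.001]
wrist_force: [0.7, -0.2, -0.8]
grip_width: 0.085
grip_force: 0.0
```

>>> carry_out([
  [[0.1,0.9,-0.4,0,0,0,85],[0.1,0.9,-0.4,0,0,0,85],[0.1,0.9,-0.4,0,0,0,85],[0.1,0.7,-0.2,0,0,0,85],[0,0,0,0,0,0,85]],
])

```text
clock: 3.78
tcp_pos: [0.446, 0.1682, 0.3117]
tool_rot: [-0.002, 0.927, 0.375, -0.001]
wrist_force: [-0.2, -0.2, 0.3]
grip_width: 0.085
grip_force: 0.0
```

Run:
```python
from h import *
s=r.sense();print(s["clock"],s["tcp_pos"],np.array(s["q"]).round(2))
im=pic("wrist","w3")
c=r.calibration("wrist")
from scipy.optimize import least_squares
for n in("mallet","mallet_head","mat"):
    for d in r.silhouettes("wrist",n)[:1]:
        m=d["pixels"].astype(np.uint8);q=np.argwhere(m)[:,::-1]
        print(n,round(d["conf"],2),d["extent"],ray("wrist",[q.mean(0)],.026)[0,:2].round(4))
        print(ray("wrist",cv2.boxPoints(cv2.minAreaRect(q.astype(np.float32))),.026)[:,:2].round(3).tolist())
        np.save("/tmp/w3_%s.npy"%n,m)
```

```text
3.7833 [0.44599965 0.1682042  0.311681  ] [ 0.17  0.24 -0.75  1.65  0.16  1.32 -1.41]
mallet 0.89 [272.5, 84.2, 65.1, 124.8] [0.4235 0.1748]
[[0.472, 0.279], [0.531, 0.218], [0.4, 0.089], [0.335, 0.157]]
mallet_head 0.81 [273.8, 83.6, 62.6, 128.9] [0.4229 0.1724]
[[0.473, 0.278], [0.531, 0.217], [0.401, 0.089], [0.336, 0.158]]
mat 0.65 [204.5, 53.1, 205.9, 192.0] [0.4408 0.1822]
[[0.35, 0.311], [0.501, 0.309], [0.522, 0.043], [0.354, 0.024]]
```

View pics/w3.png

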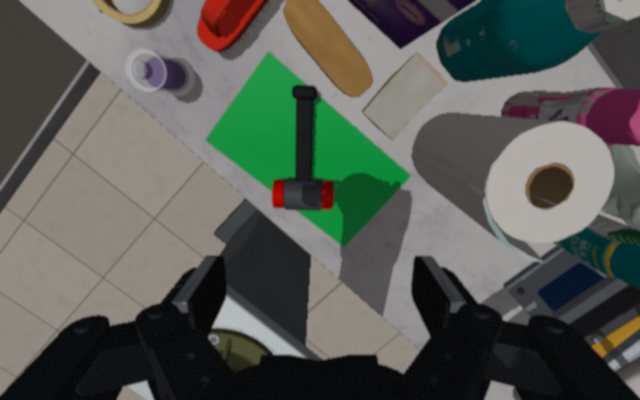

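Run:
```python
from h import *
m=np.load("/tmp/w3_mallet.npy");
for v in range(84,210,8):
    u=np.nonzero(m[v])[0]; print(v,u.min() if len(u) else 0,u.max() if len(u) else 0,end="; ")
print()
a=ray("wrist",[(305,150),(304.5,110)],.036)[:,:2]
print("handle pts",a.round(4).tolist())
h=ray("wrist",[(303,194)],.042)[0,:2];b=ray("wrist",[(304.5,87)],.044)[0,:2]
f=ray("wrist",[(274,193),(333,195)],.032)[:,:2]
print("head",h,"butt",b,"faces",f.tolist(),f.mean(0),np.linalg.norm(h-b))
d=(h-b)/np.linalg.norm(h-b);print("yaw",np.arctan2(d[1],d[0]),"origin from head",h-d*.095,"from butt",b+d*.06)
fy=f[0]-f[1];print("yaw from faces",np.arctan2(fy[1],fy[0])-np.pi/2, np.linalg.norm(fy))
W=R.from_quat(r.sense()["tool_rot"],scalar_first=True).as_matrix();print(W.round(3).tolist())
print("roll base",ray("wrist",[(440,190)],0),"rolltop",ray("wrist",[(550,185)],.25))
```

```text
84 295 313; 92 291 317; 100 294 313; 108 295 313; 116 295 313; 124 295 312; 132 295 312; 140 295 312; 148 295 311; 156 295 311; 164 295 311; 172 295 311; 180 274 330; 188 272 333; 196 272 332; 204 272 332; 
handle pts [[0.44, 0.1829], [0.4799, 0.2209]]
head [0.39132794 0.14139833] butt [0.50188249 0.24082488] faces [[0.359983353560262, 0.17243523731905935], [0.4189125998047677, 0.1059988240068204]] [0.38944798 0.13921703] 0.14868741183879072
yaw -2.40914020059477 origin from head [0.46196393 0.20492437] from butt [0.45727028 0.20070317]
yaw from faces 0.7255874217616918 0.08880570407772369
[[0.725, 0.689, 0.0], [0.689, -0.725, -0.001], [-0.001, 0.001, -1.0]]
roll base [[ 5.37417125e-01 -1.98250921e-02  5.55111512e-17]] rolltop [[0.58170883 0.03855156 0.25      ]]
```

>>> carry_out([
  [[0.1,0.22,-0.95,0,0,0,85],[0.1,0.22,-0.95,0,0,0,85],[0.1,0.22,-0.95,0,0,0,85],[0.07,0.2,-0.95,0,0,0,85],[0,0,-0.9,0,0,0,85],[0,0,-0.9,0,0,0,85],[0,0,-0.8,0,0,0,85],[0,0,-0.4,0,0,0,85]],
])

```text
clock: 4.65
tcp_pos: [0.4614, 0.1949, 0.0385]
tool_rot: [0.001, 0.929, 0.371, -0.002]
wrist_force: [0.6, -0.7, 0.2]
grip_width: 0.0851
grip_force: 0.0
```

>>> carry_out([
  [[0,0.18,-0.35,0,0,0,85],[0,0,-0.4,0,0,0,85],[0,0,0,0,0,0,20],[0,0,0,0,0,0,10],[0,0,0,0,0,0,10],[0,0,0,0,0,0,10],[0,0,0,0,0,0,10],[0,0,0,0,0,0,10]],
])

```text
clock: 5.32
tcp_pos: [0.4627, 0.2053, 0.0123]
tool_rot: [0.0, 0.928, 0.372, 0.001]
wrist_force: [-0.8, 0.1, -0.8]
grip_width: 0.0119
grip_force: 0.0
```

Run:
```python
from h import *
im=pic("wrist","w4");s=r.sense();print(s["grip_width"],s["grip_force"],s["tcp_pos"])
```

```text
0.010034057487911911 0.0 [0.46249758 0.20528179 0.01210394]
```

View pics/w4.png

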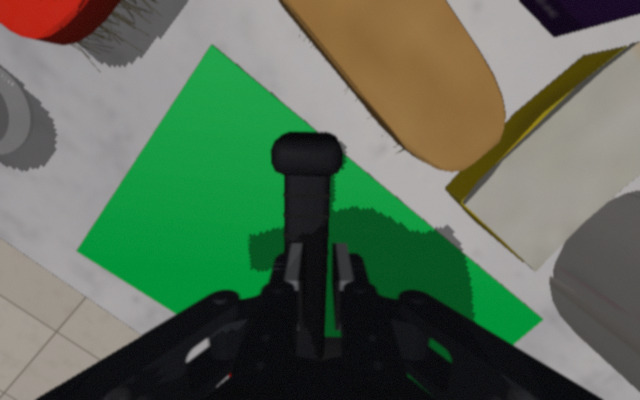

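Run:
```python
from h import *
s=r.sense();W=R.from_quat(s["tool_rot"],scalar_first=True).as_matrix();t=np.array(s["tcp_pos"])
for o in [(0,0,0),(0,.005,0),(0,-.005,0),(.011,.005,0),(.011,-.005,0),(.011,.012,0),(.011,-.012,0),(0,.005,-.019),(0,-.005,-.019)]:
    print(o,proj("wrist",t+W@np.array(o)).round(0)[0])
print("butt",ray("wrist",[(307,150)],.048),"handle",ray("wrist",[(285,240),(330,240)],.036), ray("wrist",[(285,240),(330,240)],.026))
im=cv2.imread("pics/w4.png");cv2.imwrite("pics/w4c.png",cv2.resize(cv2.convertScaleAbs(im[120:400,180:460],alpha=2.5,beta=30),None,fx=2.1,fy=2.1,interpolation=cv2.INTER_CUBIC))
```

```text
(0, 0, 0) [320. 230.]
(0, 0.005, 0) [328. 230.]
(0, -0.005, 0) [312. 230.]
(0.011, 0.005, 0) [328. 213.]
(0.011, -0.005, 0) [312. 213.]
(0.011, 0.012, 0) [340. 213.]
(0.011, -0.012, 0) [300. 213.]
(0, 0.005, -0.019) [329. 243.]
(0, -0.005, -0.019) [311. 243.]
butt [[0.49711416 0.2468901  0.048     ]] handle [[0.45225324 0.2216385  0.036     ]
 [0.4689319  0.20419601 0.036     ]] [[0.44823109 0.21937556 0.026     ]
 [0.46596558 0.20082887 0.026     ]]
```

View pics/w4c.png

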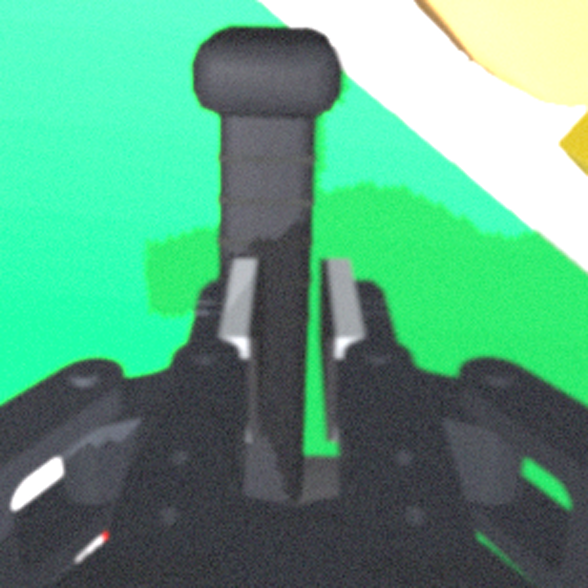

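>>> carry_out([
  [[0,0,0,0,0,0,70],[-0.12,0.12,0,0,0,0,70],[0,0,0,0,0,0,70],[0,0,0,0,0,0,70],[0,0,-0.15,0,0,0,70],[0,0,-0.15,0,0,0,70],[0,0,-0.15,0,0,0,70],[0,0,0,0,0,0,70]],
])

```text
clock: 6.03
tcp_pos: [0.4565, 0.2096, -0.008]
tool_rot: [0.0, 0.928, 0.372, -0.001]
wrist_force: [-0.4, 0.3, -0.9]
grip_width: 0.0696
grip_force: 0.0
```

>>> carry_out([
  [[0,0,-0.12,0,0,0,70],[0,0,-0.12,0,0,0,70],[0,0,-0.12,0,0,0,70],[0,0,-0.1,0,0,0,70],[0,0,0,0,0,0,70]],
])

```text
clock: 6.45
tcp_pos: [0.4568, 0.2099, -0.0258]
tool_rot: [0.0, 0.928, 0.372, -0.001]
wrist_force: [0.9, 0.5, -0.4]
grip_width: 0.0703
grip_force: 0.0
```

Run:
```python
from h import *
im=pic("wrist","w5");s=r.sense();print(s["tcp_pos"],s["wrist_force"])
cv2.imwrite("pics/w5c.png",cv2.convertScaleAbs(cv2.resize(im[100:400,120:520,::-1],None,fx=1.9,fy=1.9),alpha=2.2,beta=20))
```

```text
[ 0.45694901  0.21003451 -0.02540581] [-0.85871862 -0.85037476 -0.01254631]
```

View pics/w5c.png

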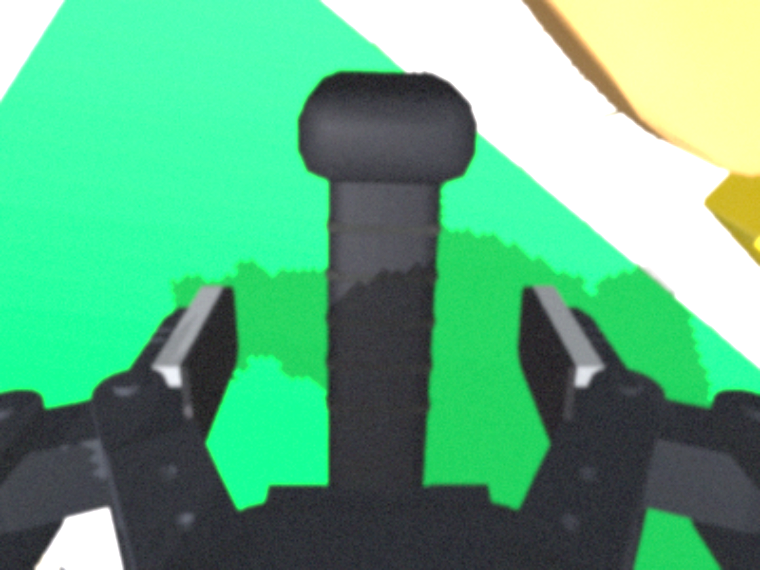

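>>> carry_out([
  [[0,0,-0.08,0,0,0,10],[0,0,0,0,0,0,0],[0,0,0,0,0,0,0],[0,0,0,0,0,0,0],[0,0,0,0,0,0,0],[0,0,0,0,0,0,0]],
])

```text
clock: 7.0
tcp_pos: [0.4574, 0.2103, -0.0278]
tool_rot: [-0.0, 0.928, 0.372, 0.0]
wrist_force: [-0.7, 0.2, 3.2]
grip_width: 0.0229
grip_force: 58.9
```

>>> carry_out([
  [[0,0,0.5,0,0,0,0],[0,0,0.9,0,0,0,0],[-0.3,0,0.9,0,0,0,0],[-0.4,-0.2,0.8,0,0,0.6,0],[-0.3,-0.6,0.4,0,0,1,0],[-0.3,-0.7,0,0,0,1,0],[-0.2,-0.7,0,0,0,1,0],[-0.1,-0.7,0,0,0,1,0]],
])

```text
clock: 7.67
tcp_pos: [0.3918, 0.0929, 0.112]
tool_rot: [0.0, 0.834, 0.552, -0.0]
wrist_force: [1.2, -1.3, -2.5]
grip_width: 0.0229
grip_force: 59.9
```

>>> carry_out([
  [[0,-0.7,0,0,0,1,0],[0,-0.7,0,0,0,1,0],[0,-0.7,0,0,0,1,0],[0,-0.7,0,0,0,1,0],[0,-0.7,0,0,0,0.7,0],[0,-0.3,0,-0.6,0,0,0],[0,0,0,-0.9,0,0,0],[0,0,0,-0.9,0,0,0]],
])

```text
clock: 8.33
tcp_pos: [0.3931, -0.0607, 0.1118]
tool_rot: [0.075, 0.705, 0.702, -0.075]
wrist_force: [0.4, 1.1, -3.9]
grip_width: 0.0229
grip_force: 59.9
```

Run:
```python
from h import *
s=r.sense();print(s["clock"],s["tcp_pos"],np.array(s["q"]).round(2),s["wrist_force"],s["grip_force"])
print(R.from_quat(s["tool_rot"],scalar_first=True).as_matrix().round(3))
```

```text
8.3333 [ 0.39311676 -0.06074226  0.11184837] [ 0.51  0.36 -0.84  2.19  0.62  0.88 -0.75] [ 0.41355345  1.09546984 -3.89327041] 59.91215229034424
[[ 0.004  1.    -0.001]
 [ 0.977 -0.004 -0.211]
 [-0.211  0.    -0.977]]
```

>>> carry_out([
  [[0,0,-0.1,-0.9,0,0,0],[0,0,-0.2,-0.9,0,0,0],[0,0,-0.3,-0.9,0,0,0],[0,0,-0.4,-0.9,0,0,0],[-0.05,0,-0.4,-0.9,0,0,0],[-0.05,0,-0.4,0,0,0,0],[0,0,-0.25,0,0,0,0],[0,0,0,0,0,0,0]],
])

```text
clock: 9.0
tcp_pos: [0.3885, -0.0567, 0.0277]
tool_rot: [0.208, 0.673, 0.678, -0.211]
wrist_force: [-0.8, -0.6, -2.2]
grip_width: 0.0233
grip_force: 60.0
```

Run:
```python
from h import *
s=r.sense();print(s["clock"],s["tcp_pos"],np.array(s["q"]).round(2),s["wrist_force"],s["grip_force"])
W=R.from_quat(s["tool_rot"],scalar_first=True).as_matrix();print(W.round(3))
t=np.array(s["tcp_pos"]);print("head est",t+W@[-.095,0,-.054],"butt low",t+W@[.06,0,-.031])
a=pic("scene","s6");b=pic("side","d6")
for c in("scene","side"):
  p=proj(c,t+W@np.array([-.095,0,-.054])).round(1);print(c,p)
  for d in r.silhouettes(c,"mallet_head")[:1]:print(d["conf"],d["extent"])
f=lambda i:cv2.resize(i[150:320,230:360,::-1],None,fx=3.07,fy=3.5,interpolation=cv2.INTER_CUBIC)
cv2.imwrite("pics/c6.png",np.hstack([f(a),f(b)]))
```

```text
9.0 [ 0.38852057 -0.05672067  0.02771118] [-0.04  0.66 -0.63  2.28  1.    1.07 -1.48] [-0.83534876 -0.60633797 -2.22098266] 59.95639085769653
[[-0.008  1.    -0.002]
 [ 0.825  0.005 -0.566]
 [-0.566 -0.006 -0.825]]
head est [ 0.38934371 -0.10452404  0.12597185] butt low [0.38811788 0.01029293 0.01934371]
scene [[273.3 221.3]]
0.39 [272.5, 204.4, 7.7, 14.0]
side [[270.4 228. ]]
0.58 [323.3, 265.0, 17.6, 13.8]
```

View pics/c6.png

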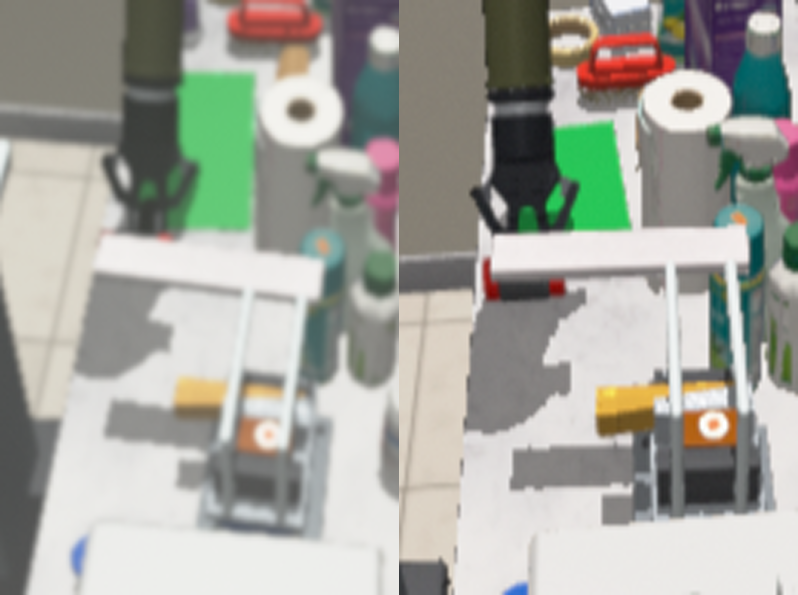

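>>> carry_out([
  [[0,-0.9,0,0,0,0,0],[0,-0.9,0,0,0,0,0],[0,-0.9,-0.05,0,0,0,0],[0,-0.9,-0.05,0,0,0,0],[0,-0.7,-0.05,0,0,0,0],[0,-0.3,0,0,0,0,0],[0,0,0,0,0,0,0]],
])

```text
clock: 9.78
tcp_pos: [0.3875, -0.2461, 0.0253]
tool_rot: [0.21, 0.676, 0.674, -0.212]
wrist_force: [0.2, -0.5, -1.3]
grip_width: 0.0228
grip_force: 60.0
```

```bash
cat > st.py <<'E'
from h import *
s=r.sense();W=R.from_quat(s["tool_rot"],scalar_first=True).as_matrix();t=np.array(s["tcp_pos"])
print(s["clock"],t.round(4),np.array(s["q"]).round(2),np.round(s["wrist_force"],1),np.round(s["wrist_torque"],2),s["grip_width"])
print("toolx",W[:,0].round(3),"head",(t+W@[-.095,0,-.054]).round(4),"face",(t+W@[-.095,.045,-.054]).round(4),"buttlow",(t+W@[.06,0,-.031]).round(3))
for c in("scene","side"):
  r.get_image(c)
  for n in("wedge","mallet_head"):
    for d in r.silhouettes(c,n)[:1]:
      v,u=np.nonzero(d["pixels"]); i=u<=u.min()+1
      print(c,n,round(d["conf"],2),d["extent"],"leftmost",u.min(),v[i].min(),v[i].max())
  print("proj face",proj(c,t+W@[-.095,.045,-.054]).round(1),"wedge butt topL",proj(c,[.467,-.2715,.1305]).round(1),"bot right",proj(c,[.467,-.3045,.1005]).round(1))
E
python3 st.py
```

```text
9.7833 [ 0.3875 -0.2461  0.0253] [ 0.33  0.62 -0.5   2.37  1.33  0.92 -1.33] [ 0.2 -0.5 -1.3] [ 1.09 -0.02 -0.03] 0.022763512730315405
toolx [ 0.003  0.822 -0.569] head [ 0.3874 -0.2935  0.1237] face [ 0.4324 -0.2937  0.1236] buttlow [ 0.388 -0.179  0.017]
scene mallet_head 0.71 [251.9, 242.6, 26.2, 29.5] leftmost 252 257 267
proj face [[276.6 263.6]] wedge butt topL [[287.  258.1]] bot right [[286.1 270.4]]
side wedge 0.76 [293.9, 259.9, 38.9, 14.9] leftmost 294 260 273
side mallet_head 0.82 [257.7, 251.8, 27.7, 27.4] leftmost 255 264 276
proj face [[283.1 268.6]] wedge butt topL [[293.9 261.1]] bot right [[294.7 275.5]]
```

>>> carry_out([
  [[0.2,0.12,-0.05,0,0,0,0],[0.3,0,0,0,0,0,0],[0.2,0,0,0,0,0,0],[0.1,0,0,0,0,0,0],[0.1,0,0,0,0,0,0],[0.1,0,0,0,0,0,0],[0,0,0,0,0,0,0]],
])

```text
clock: 10.67
tcp_pos: [0.4277, -0.2367, 0.0213]
tool_rot: [0.208, 0.675, 0.676, -0.211]
wrist_force: [-5.3, 2.4, -2.0]
grip_width: 0.0228
grip_force: 60.3
```

>>> carry_out([
  [[-0.4,0,0,0,0,0,0],[-0.2,-0.08,0,0,0,0,0],[0.2,0,0,0,0,0,0],[0.25,0,0,0,0,0,0],[0.15,0,0,0,0,0,0],[0.12,0,0,0,0,0,0],[0.12,0,0,0,0,0,0],[0,0,0,0,0,0,0]],
])

```text
clock: 11.33
tcp_pos: [0.4376, -0.2409, 0.0217]
tool_rot: [0.209, 0.675, 0.676, -0.211]
wrist_force: [-5.1, -0.1, -1.6]
grip_width: 0.0229
grip_force: 60.4
```

```bash
python3 st.py
```

```text
11.3333 [ 0.4376 -0.2409  0.0217] [ 0.31  0.65 -0.5   2.24  1.27  0.95 -1.22] [-5.1 -0.1 -1.6] [ 0.91  0.58 -0.99] 0.022893412179809683
toolx [-0.002  0.824 -0.567] head [ 0.438  -0.2885  0.1201] face [ 0.483  -0.2885  0.1199] buttlow [ 0.438 -0.174  0.013]
scene wedge 0.78 [290.7, 260.2, 42.0, 10.0] leftmost 292 260 268
scene mallet_head 0.58 [267.0, 243.1, 23.1, 29.5] leftmost 265 259 268
proj face [[290.9 264.1]] wedge butt topL [[287.  258.1]] bot right [[286.1 270.4]]
side wedge 0.69 [301.0, 259.2, 42.4, 16.7] leftmost 300 260 273
side mallet_head 0.78 [272.5, 255.6, 27.9, 22.6] leftmost 271 264 275
proj face [[299.3 267.1]] wedge butt topL [[293.9 261.1]] bot right [[294.7 275.5]]
```

>>> carry_out([
  [[-0.4,0,0,0,0,0,0],[-0.2,0,0,0,0,0,0],[0.2,0,0,0,0,0,0],[0.25,0,0,0,0,0,0],[0.15,0,0,0,0,0,0],[0.12,0,0,0,0,0,0],[0.1,0,0,0,0,0,0],[0,0,0,0,0,0,0]],
])

```text
clock: 12.3
tcp_pos: [0.4467, -0.2406, 0.0217]
tool_rot: [0.209, 0.675, 0.676, -0.211]
wrist_force: [-5.4, 1.2, -1.6]
grip_width: 0.0228
grip_force: 60.4
```

>>> carry_out([
  [[-0.4,0,0,0,0,0,0],[-0.2,0,0,0,0,0,0],[0.2,0,0,0,0,0,0],[0.25,0,0,0,0,0,0],[0.15,0,0,0,0,0,0],[0.1,0,0,0,0,0,0],[0.05,0,0,0,0,0,0],[0,0,0,0,0,0,0]],
])

```text
clock: 12.97
tcp_pos: [0.4524, -0.2406, 0.0217]
tool_rot: [0.208, 0.675, 0.676, -0.211]
wrist_force: [-4.7, 1.5, -1.2]
grip_width: 0.0233
grip_force: 60.5
```

>>> carry_out([
  [[-0.4,0,0,0,0,0,0],[-0.2,0,0,0,0,0,0],[0.2,0,0,0,0,0,0],[0.25,0,0,0,0,0,0],[0.15,0,0,0,0,0,0],[0.1,0,0,0,0,0,0],[0.05,0,0,0,0,0,0],[0,0,0,0,0,0,0]],
])

```text
clock: 13.63
tcp_pos: [0.4583, -0.2407, 0.0217]
tool_rot: [0.208, 0.675, 0.676, -0.211]
wrist_force: [-6.3, 1.8, -2.2]
grip_width: 0.023
grip_force: 60.5
```

>>> carry_out([
  [[-0.4,0,0,0,0,0,0],[-0.2,0,0,0,0,0,0],[0.2,0,0,0,0,0,0],[0.2,0,0,0,0,0,0],[0.15,0,0,0,0,0,0],[0.1,0,0,0,0,0,0],[0.05,0,0,0,0,0,0],[0,0,0,0,0,0,0]],
])

```text
clock: 14.3
tcp_pos: [0.46, -0.2404, 0.021]
tool_rot: [0.207, 0.676, 0.675, -0.212]
wrist_force: [-13.6, 4.7, -1.2]
grip_width: 0.0231
grip_force: 61.6
```

>>> carry_out([
  [[-0.4,0,0,0,0,0,0],[-0.2,0,0,0,0,0,0],[0.2,0,0,0,0,0,0],[0.2,0,0,0,0,0,0],[0.12,0,0,0,0,0,0],[0.08,0,0,0,0,0,0],[0.04,0,0,0,0,0,0],[0,0,0,0,0,0,0]],
])

```text
clock: 14.97
tcp_pos: [0.4607, -0.2404, 0.0208]
tool_rot: [0.206, 0.676, 0.675, -0.213]
wrist_force: [-16.9, 7.5, 0.3]
grip_width: 0.023
grip_force: 62.7
```

>>> carry_out([
  [[-0.4,0,0,0,0,0,0],[-0.2,0,0,0,0,0,0],[0.2,0,0,0,0,0,0],[0.2,0,0,0,0,0,0],[0.12,0,0,0,0,0,0],[0.08,0,0,0,0,0,0],[0.03,0,0,0,0,0,0],[0,0,0,0,0,0,0]],
])

```text
clock: 15.63
tcp_pos: [0.4621, -0.2403, 0.0207]
tool_rot: [0.206, 0.676, 0.675, -0.213]
wrist_force: [-16.6, 6.0, -2.4]
grip_width: 0.0229
grip_force: 66.3
```

>>> carry_out([
  [[-0.4,0,0,0,0,0,0],[-0.2,0,0,0,0,0,0],[0.2,0,0,0,0,0,0],[0.2,0,0,0,0,0,0],[0.12,0,0,0,0,0,0],[0.08,0,0,0,0,0,0],[0,0,0,0,0,0,0],[0,0,0,0,0,0,0]],
])

```text
clock: 16.3
tcp_pos: [0.4621, -0.2405, 0.0209]
tool_rot: [0.206, 0.676, 0.675, -0.213]
wrist_force: [-16.3, 6.5, -1.5]
grip_width: 0.023
grip_force: 66.9
```

```bash
python3 st.py
```

```text
16.3 [ 0.4621 -0.2405  0.0209] [ 0.31  0.67 -0.5   2.18  1.24  0.97 -1.16] [-16.3   6.5  -1.5] [ 1.6   1.99 -3.03] 0.022957162417846542
toolx [-0.001  0.824 -0.566] head [ 0.4628 -0.2882  0.1192] face [ 0.5078 -0.2884  0.1188] buttlow [ 0.462 -0.173  0.012]
scene wedge 0.59 [297.7, 258.4, 40.0, 12.5] leftmost 298 259 269
scene mallet_head 0.65 [272.4, 242.9, 24.2, 27.5] leftmost 272 259 267
proj face [[297.8 264.8]] wedge butt topL [[287.  258.1]] bot right [[286.1 270.4]]
side wedge 0.81 [307.5, 256.0, 44.1, 16.4] leftmost 307 260 272
side mallet_head 0.57 [279.7, 254.7, 26.3, 19.5] leftmost 277 262 273
proj face [[307.2 266.8]] wedge butt topL [[293.9 261.1]] bot right [[294.7 275.5]]
```

>>> carry_out([
  [[-0.4,0,0,0,0,0,0],[-0.2,0,0,0,0,0,0],[0.2,0,0,0,0,0,0],[0.2,0,0,0,0,0,0],[0.12,0,0,0,0,0,0],[0.08,0,0,0,0,0,0],[0.03,0,0,0,0,0,0],[0,0,0,0,0,0,0]],
])

```text
clock: 17.27
tcp_pos: [0.4625, -0.2404, 0.0207]
tool_rot: [0.206, 0.676, 0.675, -0.213]
wrist_force: [-17.6, 7.4, -0.9]
grip_width: 0.023
grip_force: 68.6
```

>>> carry_out([
  [[-0.4,0,0,0,0,0,0],[-0.4,0,0,0,0,0,0],[0,0,0,0,0,0,0],[0,0,0,0,0,0,0]],
])

```text
clock: 17.6
tcp_pos: [0.4372, -0.2401, 0.022]
tool_rot: [0.21, 0.674, 0.677, -0.21]
wrist_force: [0.6, 0.2, -3.2]
grip_width: 0.0227
grip_force: 60.1
```

```bash
python3 st.py
```

```text
17.6 [ 0.4372 -0.2401  0.022 ] [ 0.31  0.65 -0.5   2.25  1.28  0.95 -1.23] [ 0.6  0.2 -3.2] [ 1.15 -0.03  0.04] 0.02270551087640995
toolx [-0.004  0.824 -0.566] head [ 0.4375 -0.2878  0.1204] face [ 0.4825 -0.2877  0.1203] buttlow [ 0.437 -0.173  0.014]
scene wedge 0.62 [297.5, 257.6, 39.9, 12.1] leftmost 297 259 270
scene mallet_head 0.95 [266.5, 243.7, 24.0, 28.6] leftmost 266 258 268
proj face [[290.8 263.8]] wedge butt topL [[287.  258.1]] bot right [[286.1 270.4]]
side wedge 0.82 [305.8, 256.3, 46.9, 17.3] leftmost 306 260 271
side mallet_head 0.64 [269.7, 249.7, 29.3, 27.7] leftmost 268 265 274
proj face [[299.1 266.8]] wedge butt topL [[293.9 261.1]] bot right [[294.7 275.5]]
```

>>> carry_out([
  [[-0.6,0,0,0,0,0,0],[-0.6,0,0,0,0,0,0],[0,0.7,0.05,0,0,0,0],[0,0.9,0.05,0,0,0,0],[0,0.9,0.05,0,0,0,0],[0,0.9,0,0,0,0,0],[0,0.9,0,0,0,0,0],[0,0.3,0,0,0,0,0]],
])

```text
clock: 18.57
tcp_pos: [0.3896, -0.0495, 0.0272]
tool_rot: [0.209, 0.673, 0.679, -0.207]
wrist_force: [0.7, 1.7, -2.7]
grip_width: 0.023
grip_force: 60.1
```

>>> carry_out([
  [[0,0,0.4,0,0,0,0],[0,0,0.5,0.9,0,0,0],[0,0,0.5,0.9,0,0,0],[0,0,0.4,0.9,0,0,0],[0,0,0.2,0.9,0,0,0],[0,0,0.1,0.9,0,0,0],[0,0.1,0,0.9,0,0,0],[0,0.2,0,0.9,0,0,0]],
])

```text
clock: 19.23
tcp_pos: [0.388, -0.0457, 0.1128]
tool_rot: [0.019, 0.706, 0.708, -0.017]
wrist_force: [0.4, -0.1, -3.7]
grip_width: 0.0228
grip_force: 60.1
```

Run:
```python
from h import *
s=r.sense();print(s["clock"],s["tcp_pos"],np.round(s["wrist_force"],1))
W=R.from_quat(s["tool_rot"],scalar_first=True);T=R.from_quat([0,.928,.372,0],scalar_first=True)
print((T*W.inv()).as_rotvec(degrees=True)/5, (np.array([.4574,.2103,.12])-s["tcp_pos"])/.04)
```

```text
19.2333 [ 0.38795238 -0.04566618  0.11280525] [ 0.4 -0.1 -3.7]
[ 0.56387623 -0.21677012 -9.28139547] [1.73619043 6.39915461 0.17986881]
```

>>> carry_out([
  [[0,0.5,0,0.55,0,-0.4,0],[0,0.8,0,0,0,-1,0],[0,0.8,0,0,0,-1,0],[0,0.8,0,0,0,-1,0],[0.1,0.8,0,0,0,-1,0],[0.2,0.8,0,0,0,-1,0],[0.2,0.8,0,0,0,-1,0],[0.3,0.7,0,0,0,-1,0]],
])

```text
clock: 19.9
tcp_pos: [0.4192, 0.1972, 0.112]
tool_rot: [0.001, 0.895, 0.446, -0.003]
wrist_force: [1.5, -0.2, -2.0]
grip_width: 0.0231
grip_force: 60.1
```

>>> carry_out([
  [[0.3,0.2,0,0,0,-1,0],[0.3,0.1,-0.3,0,0,-1,0],[0.2,0,-0.6,0,0,0,0],[0,0,-0.8,0,0,0,0],[0,0,-0.8,0,0,0,0],[0,0,-0.5,0,0,0,0],[0,0,0,0,0,0,0]],
])

```text
clock: 20.48
tcp_pos: [0.4495, 0.2058, -0.0116]
tool_rot: [0.001, 0.93, 0.368, -0.006]
wrist_force: [-0.3, -0.5, -2.3]
grip_width: 0.0227
grip_force: 60.1
```

Run:
```python
from h import *
s=r.sense();print(s["clock"],s["tcp_pos"],np.round(s["wrist_force"],1))
W=R.from_quat(s["tool_rot"],scalar_first=True);T=R.from_quat([0,.928,.372,0],scalar_first=True)
print((T*W.inv()).as_rotvec(degrees=True)/5, (np.array([.4574,.2103,-.0278])-s["tcp_pos"])/.04)
```

```text
20.4833 [ 0.44945118  0.20577539 -0.0116351 ] [-0.3 -0.5 -2.3]
[ 0.07037985 -0.11101946  0.09028405] [ 0.19872052  0.1131152  -0.40412258]
```

>>> carry_out([
  [[0,0,-0.12,0,0,0,0],[0,0,-0.1,0,0,0,0],[0,0,-0.08,0,0,0,0],[0,0,-0.05,0,0,0,0],[0,0,-0.03,0,0,0,0],[0,0,0,0,0,0,0]],
])

```text
clock: 20.98
tcp_pos: [0.452, 0.2077, -0.0229]
tool_rot: [0.0, 0.93, 0.368, -0.002]
wrist_force: [0.8, -0.6, -3.4]
grip_width: 0.0232
grip_force: 60.1
```

>>> carry_out([
  [[0,0,-0.04,0,0,0,0],[0,0,-0.04,0,0,0,0],[0,0,-0.03,0,0,0,0],[0,0,0,0,0,0,0],[0,0,0,0,0,0,0]],
])

```text
clock: 21.4
tcp_pos: [0.4524, 0.2083, -0.0271]
tool_rot: [0.0, 0.93, 0.368, -0.001]
wrist_force: [0.1, 1.3, 5.2]
grip_width: 0.023
grip_force: 61.4
```

Contact with the mat; release and rise straight up.

>>> carry_out([
  [[0,0,0,0,0,0,40],[0,0,0,0,0,0,75],[0,0,0,0,0,0,75],[0,0,0,0,0,0,75],[0,0,0,0,0,0,75],[0,0,0,0,0,0,75]],
])

```text
clock: 21.9
tcp_pos: [0.4516, 0.2077, -0.0278]
tool_rot: [0.0, 0.93, 0.368, -0.002]
wrist_force: [-0.9, 0.0, -0.6]
grip_width: 0.075
grip_force: 0.0
```

>>> carry_out([
  [[0,0,0.3,0,0,0,75],[0,0,0.5,0,0,0,75],[0,0,0.9,0,0,0,75],[-0.1,0,0.9,0,0,0,75],[-0.1,0,0.9,0,0,0,75],[-0.1,0,0.9,0,0,0,75],[-0.1,0,0.9,0,0,0,75],[0,0,0.9,0,0,0,75]],
])

```text
clock: 22.57
tcp_pos: [0.4343, 0.2077, 0.2221]
tool_rot: [0.0, 0.93, 0.369, -0.002]
wrist_force: [1.1, 1.2, 1.0]
grip_width: 0.0752
grip_force: 0.0
```

Run:
```python
from h import *
s=r.sense();print(s["clock"],s["tcp_pos"],np.round(s["wrist_force"],1),s["dq"])
pic("wrist","w9")
d=r.silhouettes("wrist","mallet")[0];q=np.argwhere(d["pixels"])[:,::-1]
print(d["conf"],d["extent"],ray("wrist",cv2.boxPoints(cv2.minAreaRect(q.astype(np.float32))),.03)[:,:2].round(3).tolist())
m=d["pixels"]
for v in range(q[:,1].min(),q[:,1].max(),10):
    u=np.nonzero(m[v])[0];print(v,u.min(),u.max(),end="; ")
for c in("scene","side"):
    r.get_image(c)
    for n in("wedge","mallet"):
        for d in r.silhouettes(c,n)[:1]:print(c,n,round(d["conf"],2),d["extent"])
```

```text
22.5667 [0.4343127  0.20771707 0.22210334] [1.1 1.2 1. ] [ 0.2268375  -0.41536893 -0.156312   -0.75093773 -0.39670028  1.03755374
  0.41746066]
0.79 [290.6, 101.9, 80.0, 147.4] [[0.472, 0.285], [0.53, 0.224], [0.402, 0.093], [0.336, 0.164]]
101 322 337; 111 314 345; 121 318 340; 131 319 339; 141 319 339; 151 319 340; 161 320 340; 171 319 339; 181 318 338; 191 318 338; 201 318 339; 211 308 348; 221 291 365; 231 291 365; 241 292 364; scene wedge 0.7 [296.3, 258.7, 43.1, 13.2]
scene mallet 0.56 [275.3, 172.1, 35.6, 26.5]
side wedge 0.55 [306.9, 259.3, 44.1, 14.5]
side mallet 0.73 [260.8, 184.8, 41.3, 30.6]
```

>>> carry_out([
  [[0,0,0,0,0,0,75],[0,0,0,0,0,0,75],[0,0,0,0,0,0,75]],
])

```text
clock: 23.22
tcp_pos: [0.4355, 0.2077, 0.2197]
tool_rot: [0.0, 0.93, 0.368, -0.003]
wrist_force: [-0.1, -0.3, 0.0]
grip_width: 0.0755
grip_force: 0.0
```

```bash
python3 -c "
from plant import r
print(r.close_job())"
```

```text
the job is handed in; nothing more can be done
None
```

I tapped the wedge in about 37 mm with ten light taps (the last at about 17 N moved it no more than 0.4 mm), laid the mallet back on the green mat, let go and handed the job in at about 23 s; I didn't check the block's tightness directly and no verdict came back.

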